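# Return the stray stock box to its bay

## Task

One red stock box has been left standing askew on the table in front of the low black rack. Push it along the table into the rack's empty bay, square and fully home against the back wall. Do not lift it or tip it over, and leave the other boxes and the loose things on the table where they are.

Things in the scene. Friction and masses are not known exactly. Their poses are not given: they have to be found in the camera images.
- stray_box: The box to push: a closed red card-stock box, 105 long (its x) x 90 wide (its y) x 75 high, about 0.35 kg; its label is on its -x end. Origin: centre of its underside. It stands in front of (on the robot's side of) the rack, turned up to 0.45 rad from it and usually to one side of the empty bay. Slides freely on the table.
- rack: Low black rack fixed to the table: three bays side by side along its y (centres at y = -110, 0, +110), each 104 wide and 95 deep, open above and on the -x (robot) side; walls 6 thick, 45 high. No floor: boxes stand on the table. Origin: on the table, mid-rack; wall front ends at x = -47.5, back wall face at x = +47.5. A box fully home sticks out 10 in front. Turned up to 0.2 rad.
- liner: Flat card liner (70 x 76, paper-thin, look only) on the floor of the one empty bay. Origin: on the bay's centre line, at table level, where the origin of a box belongs when fully home (1 mm short of touching the back wall). Axes parallel to the rack's: +x points into the bay, y across it.
- box_a: Neighbour, already home in another bay, to be left alone: a closed red card-stock box, 105 long (its x) x 90 wide (its y) x 75 high, about 0.35 kg; its label is on its -x end. Origin: centre of its underside.
- box_b: Neighbour, already home in another bay, to be left alone: a closed red card-stock box, 105 long (its x) x 90 wide (its y) x 75 high, about 0.35 kg; its label is on its -x end. Origin: centre of its underside.
- loupe: Black stand magnifier, 42 across, 37 high, loose, to be left alone. It, the jar and the handstamp stand beside the working area, 265 to 290 to either side of the rack's middle line. Origin: centre of underside.
- hinge_jar: Small jar with white cap, 42 across, 50 high, loose, to be left alone. Origin: centre of underside.
- handstamp: Wooden handstamp, 32 across, 66 high, loose, to be left alone. Origin: centre of underside.
- card_tin: Flat metal tin, 60 x 95 x 22, loose, about 290 to the right of the rack's middle line, nearer the robot than the rack, to be left alone. Origin: centre of underside.
Mind the look-alikes: they are no part of the job. What is shaped like the stray_box but pink is not meant.

How it is judged:
At the end, for the whole second after the job is handed in: The stray box stands flat on the table and at rest in the empty bay, within 6 mm of fully home and 0.12 rad of square; every other loose thing is within 20 mm of where it was (x of stray_box in the frame of liner between -0.006 and 0.006 m and y of stray_box in the frame of liner between -0.012 and 0.012 m and angle between the x axis of stray_box and the x axis of liner, either way round below 0.12 rad and angle between stray_box's own z axis and vertical below 0.05 rad and z of stray_box in the frame of liner below 0.006 m and linear speed of stray_box below 0.01 m/s and distance of each of box_a, box_b, loupe, hinge_jar, handstamp, card_tin from where it was at the start of the episode below 0.02 m); the robot touches nothing.
It fails at once if the stray box is lifted off the table (over 15 mm) (height (world z) of stray_box above 0.015 m).
It fails at once if the stray box is tipped over (over 0.3 rad) (angle between stray_box's own z axis and vertical above 0.3 rad).
It fails at once if another box or loose thing is moved by more than 20 mm (distance of any of box_a, box_b, loupe, hinge_jar, handstamp, card_tin from where it was at the start of the episode above 0.02 m).
It also fails if it takes over 72 s, if anything falls off the work surface, if the arm or the gripper's body presses on something with over 40 N, if the wrist force passes 120 N, or if a joint passes its speed limit or range.

## Robot

A 6-joint arm with a two-finger parallel gripper is mounted at the origin on the work surface. World frame = base frame: x ahead of the robot, y to its left, z up, the work surface at z = 0. Lengths are in m, angles in rad, forces in N, time in s.
With the tool pointing down it reaches from about 0.35 to 0.975 m from the base axis. Payload 4.9 kg.
Tool frame: the origin (TCP) lies midway between the tips of the shut fingers; the grasp point (between the pads) lies 19 mm behind it; z points along the fingers, y is the line along which they close (so a half turn about z gives the same grasp; the last joint's range is limited). The gripper opens to 85 mm and grips with 20 to 120 N. Pads are 22 mm wide; open, the fingers measure 114 mm over their backs; the gripper's body (76 mm by 85 mm) begins 54 mm behind the grasp point. The pads swing forward as they close: fully open they stand 13 mm farther back than shut.
Start: joints at [-1.261, 0.053, 1.613, -0, 1.476, -0.119], TCP at [0.26, -0.568, 0.231] pointing down, gripper open.
Joint ranges: [-3.01, 3.01], [-1.01, 2.22], [0.06, 2.58], [-1.02, 4.17], [0.09, 2.62], [-3.14, 3.14]. Speed limits (rad/s): [2.57, 2.57, 3.14, 3.14, 3.14, 3.14].

## Interface

Orientations are given as a unit quaternion [w, x, y, z].
In Python, from plant import * gives the robot as it stands.
- The arm moves only by the tool jog_arm, never from a script. Its argument "targets" is a list of rows, each a list of 3 entries, a list of its own where there are three numbers: the shift along the tool's x, y, z in units of 25 mm (1.0 is 25 mm), then the turn, a rotation vector about the tool's x, y, z in units of 8 degrees (1.0 is 8 degrees), then the opening in per cent of the stroke, from 0 (shut) to 100 (fully open). A call has 1 to 8 rows; each row is the pose to reach, as a shift and turn from the pose commanded when the call began, along the tool's axes at that moment; what a row does not reach only later rows make up. A row lasts 1/8 s, in which the tool goes at most 62.5 mm and 10.7 degrees, less where a joint would pass 70% of its speed; a pose out of reach is approached as far as the arm can. A call with a gripper value outside its range is refused whole. The fingers move at their own pace and stop on an object; the grip force is fixed at half the most. Time passes only in rows, so rows that repeat a pose let the fingers close. It gives the time, the measured TCP pose, the force, the opening and the grip force at its end, in the units of the state.
- state(): the state, without advancing time (a new reading comes with each control period).
- grab_frame(name): name is "side" or "top" or "wrist"; returns (picture, depth): 400x640x3 uint8, red, green, blue; 400x640 float32, m along the optical axis (not along the pixel's ray), 0 where there is no reading.
- camera_params(name): a dict with "fovy" (degrees; the focal length in pixels is half the picture's height over the tangent of half this angle, whatever the lens; pixels are square), "cx", "cy" (the principal point, pixels), "rvec" (rotation vector, rad) and "tvec" (3), from world to camera coordinates, as OpenCV has them; the wrist camera has in their place "hand_eye" (4x4, takes a point from camera to tool coordinates, whose origin is the TCP and whose axes are the flange's). Camera axes: x right, y down, z forward; pixel columns grow to the right and rows downward; lengths in m; the calibration is good to about 2 mm. A picture is of the moment at which its call begins: read the wrist's pose just before it. camera_params takes no time and is no camera call.
- job_done(): hands the job in; it is judged then, once.
The state is a dict: "time": time; "joint_pos": joint angles; "joint_vel": joint speeds; "joint_efforts": joint torques, N m; "tool_pos": TCP position; "tool_rot": TCP orientation; "contact_force": force on the tool from outside, world axes, zero at the start; "ft_torque": the same for the moment, N m; "gripper_width": opening from 0.0 (shut) to 1.0 (fully open); "grasp_force": force on a finger pad.
Only numpy, scipy, OpenCV 4.12 (cv2) and the standard library are available. Lean on these libraries where they do the work, as an engineer would, in place of code of your own. Each camera call takes 0.05 s, during which the arm holds its last target. There are 200 camera calls.

## Working session

There is one attempt and no reset: what is moved stays moved. The work goes in short steps, Python scripts to look and compute and a tool call to move; the robot and the scene stay as the last step left them, time stands still between calls to the robot, and variables do not carry over. Pictures are saved under pics/ and viewed, at most 10 in all, crops included, and the job is handed in when it is done.

Besides the shell and the picture viewer there is one more tool, called after "Request:" in YAML: its name, and indented under it one key for each argument. jog_arm: Moves the arm, as the interface text tells. Its arguments: {"type":"object","properties":{"targets":{"type":"array"}},"required":["targets"]}

```bash
mkdir -p pics
cat > h.py <<'E'
from plant import *
import numpy as np, cv2
from scipy.spatial.transform import Rotation as R
def cam(n,st=None):
    p=camera_params(n); f=200/np.tan(np.radians(p["fovy"])/2)
    K=np.array([[f,0,p["cx"]],[0,f,p["cy"]],[0,0,1]])
    M=R.from_rotvec(np.ravel(p["rvec"])).as_matrix(); t=np.ravel(p["tvec"])
    return K,M,t
def plane(n,uv,z):
    K,M,t=cam(n); uv=np.atleast_2d(uv).astype(float)
    d=(np.linalg.inv(K)@np.c_[uv,np.ones(len(uv))].T).T@M; c=-M.T@t
    return c+d*((z-c[2])/d[:,2])[:,None]
def cloud(n,dep):
    K,M,t=cam(n); v,u=np.mgrid[:400,:640]
    P=np.stack([(u-K[0,2])/K[0,0]*dep,(v-K[1,2])/K[1,1]*dep,dep],-1)
    return (P-t)@M
E
python3 - <<'E'
from h import *
for n in("top","side"):
    im,d=grab_frame(n); cv2.imwrite(f"pics/{n}0.png",im[:,:,::-1]); np.savez(f"{n}0.npz",im=im,d=d); print(camera_params(n))
print(state())
E
```

```text
{'fovy': 47.827251023031906, 'cx': 318.14296852154564, 'cy': 200.67417310581698, 'rvec': array([ 2.17322549, -2.12923662,  0.15422526]), 'tvec': array([-0.01110875,  0.5142241 ,  1.21850201])}
{'fovy': 56.78881352418517, 'cx': 322.72285700446184, 'cy': 197.78303041729836, 'rvec': array([ 2.20989833, -0.133406  ,  0.07737174]), 'tvec': array([-0.51438022,  0.05609354,  0.83931691])}
{'time': 0.1, 'joint_pos': array([-1.26100290e+00,  5.32880277e-02,  1.61418414e+00, -1.32351104e-05,
        1.47600455e+00, -1.18971532e-01]), 'joint_vel': array([ 0.00139742, -0.00169724, -0.00392965,  0.00203837, -0.0006011 ,
       -0.00268591]), 'joint_efforts': array([ 1.54297768e-04, -3.94900990e+01, -3.71363318e+01, -1.43157299e-04,
        3.90902802e-03, -4.39359354e-06]), 'tool_pos': array([ 0.25967848, -0.56786556,  0.23017131]), 'tool_rot': array([-9.37117310e-04,  9.77107386e-01,  2.12744610e-01, -9.63009044e-05]), 'contact_force': array([-0.11799938, -0.94473951,  0.45519764]), 'ft_torque': array([-0.05062732,  0.00461761, -0.02574109]), 'grasp_force': 0.0, 'gripper_width': 1.0000127401776748}
```

View pics/top0.png

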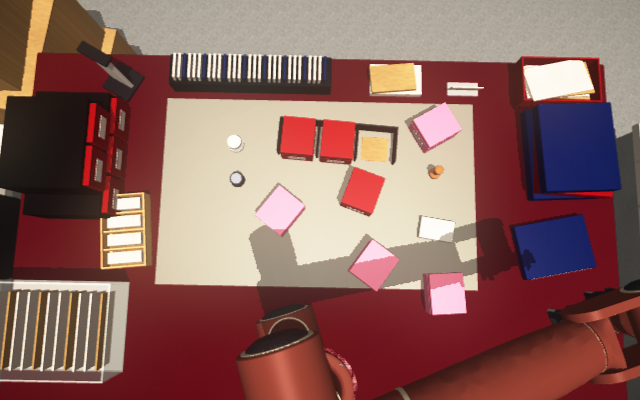

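View pics/side0.png

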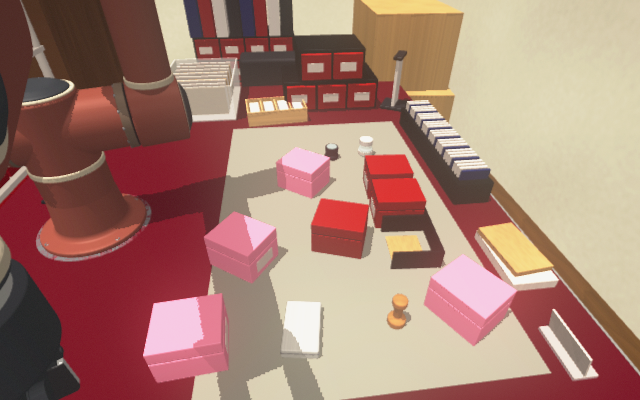

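The top view shows the red boxes: the stray at about (362,191), askew in front of the empty bay, whose liner is at (375,148). Two reds are already home at (298,137) and (338,140). The pink boxes at (280,210), (374,264), (445,294) and (435,127) are look-alikes. Only (362,191) is red and outside the rack. I'll measure it and enlarge it to confirm.

```bash
cat >> h.py <<'E'
def rects(im,dep,n="top"):
    hsv=cv2.cvtColor(im,cv2.COLOR_RGB2HSV); P=cloud(n,dep)
    H,S,V=hsv[...,0],hsv[...,1],hsv[...,2]
    top=(np.abs(P[...,2]-.075)<.012)
    out=[]
    for nm,m in (("red",((H<8)|(H>172))&(S>190)&top),("pink",((H<8)|(H>150))&(S<170)&(S>40)&top)):
        m=cv2.morphologyEx(m.astype(np.uint8),cv2.MORPH_OPEN,np.ones((3,3)))
        for c in cv2.findContours(m,0,1)[0]:
            if cv2.contourArea(c)<250: continue
            uv=c[:,0]; w=plane(n,uv,.075)[:,:2]
            zz=np.median(P[...,2][cv2.drawContours(m*0,[c],-1,1,-1)>0])
            (x,y),(a,b),t=cv2.minAreaRect((w*1000).astype(np.float32))
            if a<b: a,b,t=b,a,t+90
            t=(t+90)%180-90
            out.append((nm,uv.mean(0).round(),np.round([x,y,a,b,t],1),round(float(zz),3)))
    return out
E
python3 - <<'E'
from h import *
z=np.load("top0.npz"); im,d=z["im"],z["d"]
for r in rects(im,d): print(*r)
hsv=cv2.cvtColor(im,cv2.COLOR_RGB2HSV); P=cloud("top",d)
m=((hsv[...,0]>8)&(hsv[...,0]<28)&(hsv[...,1]>90)&(np.abs(P[...,2])<.015)).astype(np.uint8)
for c in cv2.findContours(m,0,1)[0]:
    if cv2.contourArea(c)>250: print("liner?",c[:,0].mean(0),cv2.minAreaRect((plane("top",c[:,0],0)[:,:2]*1000).astype(np.float32)))
# rack wall top (black, z~.045)
m=((hsv[...,2]<70)&(np.abs(P[...,2]-.045)<.012)).astype(np.uint8); m[:, :270]=0; m[:,410:]=0;m[:110]=0;m[180:]=0
uv=np.argwhere(m)[:,::-1]; w=plane("top",uv,.045)[:,:2]*1000
print("rack",len(w),cv2.minAreaRect(w.astype(np.float32)))
c=im[105:225,270:410]; cv2.imwrite("pics/crop0.png",cv2.resize(c,None,fx=5,fy=5,interpolation=2)[:,:,::-1])
E
```

```text
red [338. 131.] [702.2 -51.3  86.4  58.   85.3] 0.075
red [298. 124.] [718.1  57.1  86.7  41.   85.9] 0.075
pink [451. 290.] [ 271.8 -343.9  104.8   90.8    4.3] 0.075
pink [375. 270.] [ 341.3 -152.4  104.8   90.2  -35.9] 0.075
pink [437. 124.] [ 727.8 -324.   109.9   90.7  -59.3] 0.075
liner? [374.0106383  148.90425532] ((675.3389892578125, -160.2919158935547), (75.28239440917969, 70.63601684570312), 86.723388671875)
liner? [ 8.52083333 39.85416667] ((985.2694702148438, 937.7447509765625), (27.214000701904297, 261.45269775390625), 89.17282104492188)
rack 33 ((737.8787841796875, -2.4798431396484375), (29.247278213500977, 228.7793731689453), 2.7285284996032715)
```

View pics/crop0.png

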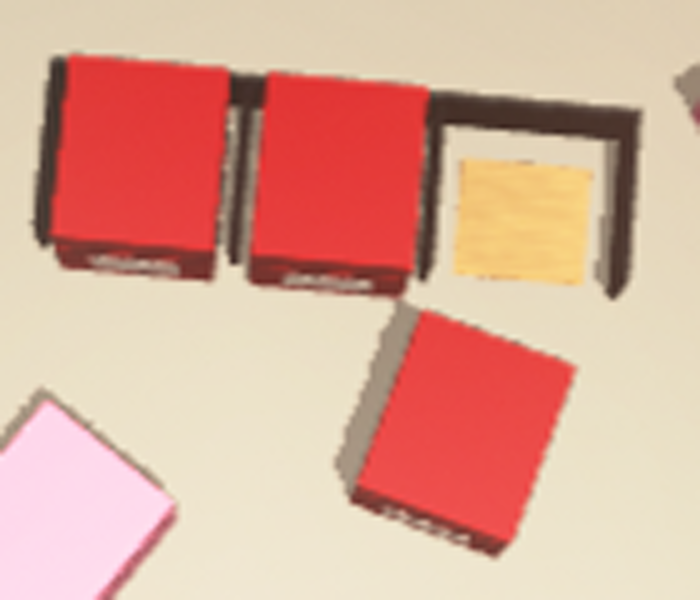

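The crop confirms it: the stray is the red box at (362,191), with its label toward the robot and its front-left corner close to the neighbour. I'll refine the red mask.

```bash
sed -i 's/(S>190)&top/(S>150)\&top/; s/(S<170)/(S<120)/' h.py
python3 - <<'E'
from h import *
z=np.load("top0.npz"); im,d=z["im"],z["d"]
hsv=cv2.cvtColor(im,cv2.COLOR_RGB2HSV); print(hsv[185,362],hsv[125,338],hsv[150,338],hsv[205,280],cloud("top",d)[185,362])
for r in rects(im,d): print(*r)
# liner rectangle corners and rack back wall line
print(cv2.boxPoints(((675.3,-160.3),(75.3,70.6),86.7)))
E
```

```text
[  1 179 235] [  0 195 226] [  0 187 231] [165  37 254] [ 0.55355241 -0.11799846  0.07854704]
red [363. 190.] [ 540.5 -119.9  104.3   87.2  -19.8] 0.075
red [338. 139.] [680.7 -50.4 105.4  89.4  -4.3] 0.075
red [298. 136.] [688.6  59.  105.3  89.1  -4.1] 0.075
pink [451. 290.] [ 272.  -345.4  104.6   88.     4.3] 0.075
pink [375. 269.] [ 341.4 -152.5  104.1   90.5  -35.6] 0.075
pink [437. 124.] [ 727.8 -323.9  109.8   90.7  -59.3] 0.075
[[ 637.89124  -195.85556 ]
 [ 708.37415  -199.91959 ]
 [ 712.70874  -124.744446]
 [ 642.2258   -120.68042 ]]
```

Request:
jog_arm:
  targets:
    - [[19.6, -13.9, 0], [0, 0, -5.7], 60]
    - [[19.6, -13.9, 0], [0, 0, -5.7], 60]
    - [[19.6, -13.9, 0], [0, 0, -5.7], 60]
    - [[19.6, -13.9, 0], [0, 0, -5.7], 60]
    - [[19.6, -13.9, 0], [0, 0, -5.7], 60]
    - [[19.6, -13.9, 0], [0, 0, -5.7], 60]
    - [[19.6, -13.9, 0], [0, 0, -5.7], 60]
    - [[19.6, -13.9, 0], [0, 0, -5.7], 60]

```text
time: 1.1
tool_pos: [0.511, -0.1337, 0.231]
tool_rot: [-0.0, 0.818, 0.575, -0.0]
contact_force: [1.9, -0.1, -0.9]
gripper_width: 0.601
grasp_force: 0.0
```

```bash
cat >> h.py <<'E'
def go(x,y,z,yaw):
    "units to world TCP target (mm) with tool-x yaw (deg), pointing down"
    s=state(); q=s["tool_rot"]; r=R.from_quat([*q[1:],q[0]])
    T=R.from_matrix(np.c_[[np.cos(np.radians(yaw)),np.sin(np.radians(yaw)),0],[np.sin(np.radians(yaw)),-np.cos(np.radians(yaw)),0],[0,0,-1]])
    d=r.inv().apply(np.array([x,y,z])/1000-s["tool_pos"])
    X=r.as_matrix()[:,0]
    print("t",s["time"],"tcp",(s["tool_pos"]*1000).round(1),"yaw",np.degrees(np.arctan2(X[1],X[0])).round(1),"F",s["contact_force"].round(1),"w",round(s["gripper_width"],2))
    print("shift",(d/.025).round(2),"turn",(np.degrees((r.inv()*T).as_rotvec())/8).round(2))
E
python3 -c "
from h import *
go(561.6,-46.7,180,70.2)"
```

```text
t 1.1 tcp [ 511.  -133.7  231. ] yaw 70.2 F [ 1.9 -0.1 -0.9] w 0.6
shift [3.96 0.72 2.04] turn [-0.  0. -0.]
```

Request:
jog_arm:
  targets:
    - [[4, 0.7, 2], [0, 0, 0], 60]
    - [[4, 0.7, 2], [0, 0, 0], 60]
    - [[4, 0.7, 2], [0, 0, 0], 60]
    - [[4, 0.7, 4], [0, 0, 0], 60]
    - [[4, 0.7, 4], [0, 0, 0], 60]

```text
time: 1.72
tool_pos: [0.5575, -0.0477, 0.1273]
tool_rot: [-0.003, 0.818, 0.574, -0.003]
contact_force: [-0.2, -0.7, -0.6]
gripper_width: 0.601
grasp_force: 0.0
```

```bash
python3 -c "
from h import *
go(561.6,-46.7,18,70.2)"
```

```text
t 1.725 tcp [557.5 -47.7 127.3] yaw 70.1 F [-0.2 -0.7 -0.6] w 0.6
shift [0.1  0.18 4.37] turn [-0.06  0.01 -0.01]
```

Request:
jog_arm:
  targets:
    - [[0, 0, 2.4], [0, 0, 0], 60]
    - [[0, 0, 4.3], [0, 0, 0], 60]
    - [[0, 0, 4.3], [0, 0, 0], 60]
    - [[0, 0, 4.3], [0, 0, 0], 60]

```text
time: 2.22
tool_pos: [0.563, -0.0486, 0.027]
tool_rot: [0.002, 0.818, 0.575, 0.001]
contact_force: [0.6, 0.2, 0.1]
gripper_width: 0.601
grasp_force: 0.0
```

```bash
python3 -c "
from h import *
im,d=grab_frame('side'); cv2.imwrite('pics/side1.png',im[:,:,::-1])
go(537.9,-94.1,18,85.9)"
```

```text
t 2.275 tcp [563.6 -48.6  27.6] yaw 70.1 F [0.3 0.2 0.1] w 0.6
shift [-2.06 -0.35  0.38] turn [ 0.04  0.   -1.97]
```

View pics/side1.png

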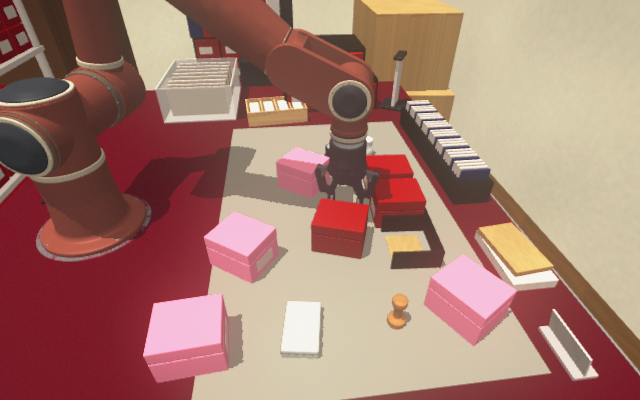

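Request:
jog_arm:
  targets:
    - [[-0.3, 0, 0.3], [0, 0, 0], 60]
    - [[-0.55, -0.1, 0.3], [0, 0, 0], 60]
    - [[-0.75, -0.1, 0.3], [0, 0, 0], 60]
    - [[-0.95, -0.15, 0.3], [0, 0, -0.3], 60]
    - [[-1.15, -0.2, 0.3], [0, 0, -0.6], 60]
    - [[-1.35, -0.2, 0.3], [0, 0, -0.9], 60]
    - [[-1.5, -0.25, 0.3], [0, 0, -1.15], 60]
    - [[-1.5, -0.25, 0.3], [0, 0, -1.15], 60]

```text
time: 3.28
tool_pos: [0.542, -0.081, 0.0163]
tool_rot: [-0.0, 0.77, 0.638, -0.0]
contact_force: [-0.8, -0.2, -1.2]
gripper_width: 0.598
grasp_force: 0.0
```

```bash
python3 -c "
from h import *
im,d=grab_frame('top'); cv2.imwrite('pics/top1.png',im[:,:,::-1])
for r in rects(im,d): print(*r)
go(537.9,-94.1,18,85.9)"
```

```text
red [337. 137.] [681.3 -50.9 104.2  89.6  -4. ] 0.075
red [298. 136.] [688.4  59.1 105.8  89.   -4.3] 0.075
pink [436. 126.] [ 728.3 -324.5  108.5   90.8  -59.8] 0.075
t 3.325 tcp [542.2 -81.   16.4] yaw 79.3 F [-0.   0.3 -0.2] w 0.6
shift [-0.55 -0.07 -0.06] turn [ 0.    0.   -0.82]
```

View pics/top1.png

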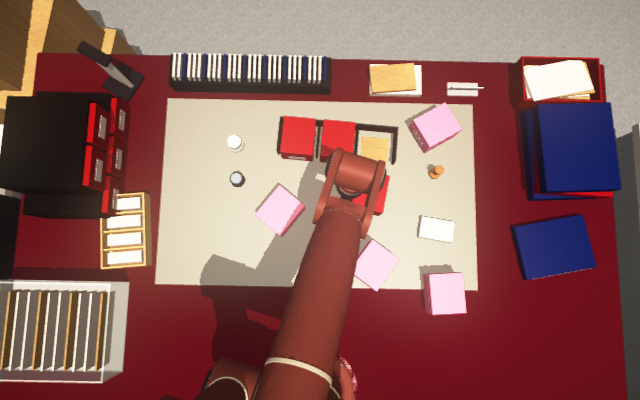

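The arm covers most of the box, and its right part shows at (375,195), so it is moving. I'll finish the stroke and back off.

Request:
jog_arm:
  targets:
    - [[-0.15, 0, 0], [0, 0, -0.2], 60]
    - [[-0.3, 0, 0], [0, 0, -0.45], 60]
    - [[-0.45, -0.05, 0], [0, 0, -0.65], 60]
    - [[-0.55, -0.05, 0], [0, 0, -0.8], 60]
    - [[-0.55, -0.05, 0], [0, 0, -0.8], 60]
    - [[0.3, -0.05, 0], [0, 0, -0.8], 60]
    - [[0.6, -0.05, -2], [0, 0, -0.8], 60]
    - [[1.6, -0.05, -4], [0, 0, -0.8], 60]

```text
time: 4.32
tool_pos: [0.5482, -0.0416, 0.1171]
tool_rot: [-0.0, 0.733, 0.68, -0.001]
contact_force: [0.9, -0.8, 0.4]
gripper_width: 0.601
grasp_force: 0.0
```

```bash
python3 -c "
from h import *
go(430,-20,200,0)"
```

```text
t 4.325 tcp [548.2 -41.6 117.1] yaw 85.7 F [ 0.9 -0.8  0.4] w 0.6
shift [ 0.5  -4.78 -3.31] turn [-0.000e+00  1.000e-02  1.071e+01]
```

Request:
jog_arm:
  targets:
    - [[1.5, -4.8, -3.3], [0, 0, 11.2], 60]
    - [[1.5, -4.8, -3.3], [0, 0, 11.2], 60]
    - [[1.5, -4.8, -3.3], [0, 0, 11.2], 60]
    - [[1.5, -4.8, -3.3], [0, 0, 11.2], 60]
    - [[1.5, -4.8, -3.3], [0, 0, 11.2], 60]
    - [[1.5, -4.8, -3.3], [0, 0, 11.2], 60]
    - [[1.5, -4.8, -3.3], [0, 0, 11.2], 60]
    - [[1.5, -4.8, -3.3], [0, 0, 11.2], 60]

```text
time: 5.32
tool_pos: [0.4318, 0.0047, 0.1992]
tool_rot: [0.0, 1.0, -0.005, 0.001]
contact_force: [-0.9, -0.5, -0.0]
gripper_width: 0.596
grasp_force: 0.0
```

```bash
cat >> h.py <<'E'
def loc(x,y,g=(673.5,-160.),th=-4.1):
    r=R.from_euler('z',th,degrees=True).as_matrix()[:2,:2]
    return r.T@(np.array([x,y])-g)
def wor(a,b,g=(673.5,-160.),th=-4.1):
    r=R.from_euler('z',th,degrees=True).as_matrix()[:2,:2]
    return r@np.array([a,b])+g
E
python3 -c "
from h import *
im,d=grab_frame('top'); cv2.imwrite('pics/top2.png',im[:,:,::-1])
for r in rects(im,d): print(*r, loc(*r[2][:2]).round(1) if r[0]=='red' else '')
go(430,-20,200,-4.1)"
```

```text
red [374. 190.] [ 538.2 -151.9  105.1   87.6   -4.6] 0.075 [-135.5   -1.6]
red [338. 139.] [680.6 -50.6 106.   89.4  -4.1] 0.075 [ -0.7 109.6]
red [298. 136.] [688.3  58.9 105.8  89.2  -4.1] 0.075 [ -0.9 219.4]
pink [458. 295.] [ 273.4 -370.8  101.1   39.2   -1.2] 0.075 
pink [273. 208.] [487.7 124.1 122.6  48.5  -6. ] 0.075 
pink [437. 125.] [ 728.  -324.5  108.5   90.9  -59.5] 0.075 
t 5.375 tcp [431.8   4.7 199.1] yaw -0.8 F [ 0.2 -0.6  0.2] w 0.6
shift [-0.06  0.99 -0.03] turn [ 0.01 -0.01  0.42]
```

```bash
python3 -c "
from h import *
p=wor(-222,-1.5);print(p)
go(*p,130,-4.1)"
```

```text
[ 451.96090002 -145.62372853]
t 5.375 tcp [431.8   4.7 199.1] yaw -0.8 F [ 0.2 -0.6  0.2] w 0.6
shift [0.88 6.   2.77] turn [ 0.01 -0.01  0.42]
```

Request:
jog_arm:
  targets:
    - [[0.9, 6, 0], [0, 0, 0.4], 60]
    - [[0.9, 6, 0], [0, 0, 0.4], 60]
    - [[0.9, 6, 2.8], [0, 0, 0.4], 60]
    - [[0.9, 6, 2.8], [0, 0, 0.4], 60]
    - [[0.9, 6, 2.8], [0, 0, 0.4], 60]
    - [[0.9, 6, 2.8], [0, 0, 0.4], 60]

```text
time: 6.12
tool_pos: [0.4548, -0.1448, 0.131]
tool_rot: [0.001, 1.0, -0.029, 0.002]
contact_force: [0.4, 0.3, 1.1]
gripper_width: 0.599
grasp_force: 0.0
```

```bash
python3 -c "
from h import *
p=wor(-222,-1.5)
go(*p,18,-4.1)"
```

```text
t 6.125 tcp [ 454.8 -144.8  131. ] yaw -3.3 F [0.4 0.3 1.1] w 0.6
shift [-0.13  0.03  4.52] turn [ 0.01 -0.02  0.1 ]
```

Request:
jog_arm:
  targets:
    - [[-0.1, 0, 2.5], [0, 0, 0.1], 60]
    - [[-0.1, 0, 4.5], [0, 0, 0.1], 60]
    - [[-0.1, 0, 4.5], [0, 0, 0.1], 60]
    - [[-0.1, 0, 4.5], [0, 0, 0.1], 60]

```text
time: 6.62
tool_pos: [0.4533, -0.1455, 0.0193]
tool_rot: [0.001, 0.999, -0.036, 0.002]
contact_force: [0.5, -0.1, 0.2]
gripper_width: 0.597
grasp_force: 0.0
```

```bash
python3 -c "
from h import *
p=wor(-52.5-11-25,0)
go(*p,18,-4.1)
im,d=grab_frame('wrist'); cv2.imwrite('pics/w0.png',im[:,:,::-1])"
```

```text
t 6.625 tcp [ 453.3 -145.5   19.3] yaw -4.1 F [ 0.5 -0.1  0.2] w 0.6
shift [ 5.29 -0.05  0.07] turn [ 0.01 -0.03 -0.  ]
```

View pics/w0.png

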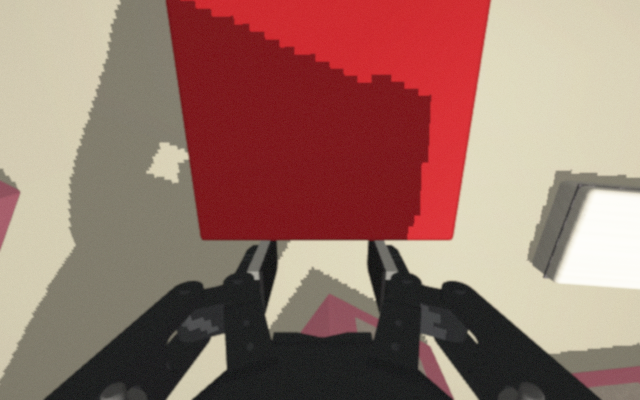

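The wrist view shows the two fingers centred at (260,250) and (380,250), square behind the box's rear edge at row 240. I'll push along the bay.

Request:
jog_arm:
  targets:
    - [[0.35, 0, 0], [0, 0, 0], 60]
    - [[0.7, 0, 0], [0, 0, 0], 60]
    - [[1, 0, 0], [0, 0, 0], 60]
    - [[1.3, 0, 0], [0, 0, 0], 60]
    - [[1.6, 0, 0], [0, 0, 0], 60]
    - [[1.9, 0, 0], [0, 0, 0], 60]
    - [[2.2, 0, 0], [0, 0, 0], 60]
    - [[2.5, 0, 0], [0, 0, 0], 60]

```text
time: 7.68
tool_pos: [0.5138, -0.1494, 0.0161]
tool_rot: [-0.0, 0.999, -0.036, -0.0]
contact_force: [-2.6, -0.5, -0.7]
gripper_width: 0.605
grasp_force: 0.0
```

Request:
jog_arm:
  targets:
    - [[0.3, 0, 0], [0, 0, 0], 60]
    - [[0.6, 0, 0], [0, 0, 0], 60]
    - [[0.9, 0, 0], [0, 0, 0], 60]
    - [[1.2, 0, 0], [0, 0, 0], 60]
    - [[1.5, 0, 0], [0, 0, 0], 60]
    - [[1.8, 0, 0], [0, 0, 0], 60]
    - [[2.1, 0, 0], [0, 0, 0], 60]
    - [[2.3, 0, 0], [0, 0, 0], 60]

```text
time: 8.68
tool_pos: [0.5713, -0.1537, 0.0164]
tool_rot: [0.0, 0.999, -0.036, 0.0]
contact_force: [-0.9, 0.2, -0.3]
gripper_width: 0.604
grasp_force: 0.0
```

```bash
python3 -c "
from h import *
p=wor(-52.5-11,0)
go(*p,18,-4.1)
im,d=grab_frame('side'); cv2.imwrite('pics/s2.png',im[:,:,::-1][100:350,200:540])
im,d=grab_frame('top')
for r in rects(im,d): print(*r, loc(*r[2][:2]).round(1) if r[0]=='red' else '')"
```

```text
t 8.675 tcp [ 571.3 -153.7   16.4] yaw -4.2 F [-0.9  0.2 -0.3] w 0.6
shift [ 1.55 -0.04 -0.07] turn [ 0.   -0.   -0.01]
red [337. 139.] [680.6 -50.7 105.5  89.6  -4.1] 0.075 [ -0.7 109.5]
red [298. 136.] [688.2  58.9 105.8  89.2  -3.8] 0.075 [ -1.  219.4]
pink [437. 124.] [ 728.5 -325.5  105.4   91.   -59.2] 0.075
```

View pics/s2.png

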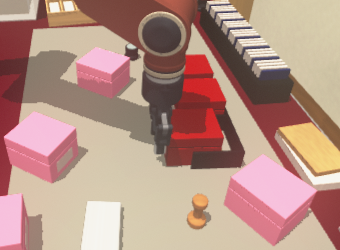

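The side crop shows the box entering the bay at (195,135) between the walls. I'll continue to the last few millimetres.

Request:
jog_arm:
  targets:
    - [[0.2, 0, 0], [0, 0, 0], 60]
    - [[0.4, 0, 0], [0, 0, 0], 60]
    - [[0.6, 0, 0], [0, 0, 0], 60]
    - [[0.8, 0, 0], [0, 0, 0], 60]
    - [[1, 0, 0], [0, 0, 0], 60]
    - [[1.15, 0, 0], [0, 0, 0], 60]
    - [[1.25, 0, 0], [0, 0, 0], 60]
    - [[1.25, 0, 0], [0, 0, 0], 60]

```text
time: 9.78
tool_pos: [0.6025, -0.156, 0.0163]
tool_rot: [0.0, 0.999, -0.036, 0.001]
contact_force: [-0.0, 0.5, 0.6]
gripper_width: 0.601
grasp_force: 0.0
```

Request:
jog_arm:
  targets:
    - [[0.05, 0, 0], [0, 0, 0], 60]
    - [[0.1, 0, 0], [0, 0, 0], 60]
    - [[0.1, 0, 0], [0, 0, 0], 60]

```text
time: 10.15
tool_pos: [0.6045, -0.1561, 0.0163]
tool_rot: [-0.0, 0.999, -0.036, 0.0]
contact_force: [-2.0, 0.1, 1.2]
gripper_width: 0.601
grasp_force: 0.0
```

Request:
jog_arm:
  targets:
    - [[0.05, 0, 0], [0, 0, 0], 60]
    - [[0.1, 0, 0], [0, 0, 0], 60]
    - [[0.1, 0, 0], [0, 0, 0], 60]

```text
time: 10.52
tool_pos: [0.6071, -0.1563, 0.0162]
tool_rot: [0.0, 0.999, -0.036, 0.0]
contact_force: [-1.4, -0.1, -0.1]
gripper_width: 0.6
grasp_force: 0.0
```

Request:
jog_arm:
  targets:
    - [[0.05, 0, 0], [0, 0, 0], 60]
    - [[0.1, 0, 0], [0, 0, 0], 60]
    - [[0.1, 0, 0], [0, 0, 0], 60]

```text
time: 10.9
tool_pos: [0.6079, -0.1564, 0.0159]
tool_rot: [-0.0, 0.999, -0.036, -0.002]
contact_force: [-6.9, -0.2, 3.1]
gripper_width: 0.604
grasp_force: 0.0
```

Request:
jog_arm:
  targets:
    - [[0.04, 0, 0], [0, 0, 0], 60]
    - [[0.08, 0, 0], [0, 0, 0], 60]
    - [[0.08, 0, 0], [0, 0, 0], 60]

```text
time: 11.28
tool_pos: [0.6077, -0.1561, 0.0148]
tool_rot: [-0.001, 0.999, -0.036, -0.005]
contact_force: [-12.8, 1.2, 4.1]
gripper_width: 0.6
grasp_force: 0.0
```

```bash
python3 -c "
from h import *
go(*wor(-63.5,0),18,-4.1)
im,d=grab_frame('side'); cv2.imwrite('pics/s3.png',cv2.resize(im[140:290,300:460],None,fx=4,fy=4,interpolation=2)[:,:,::-1])"
```

```text
t 11.275 tcp [ 607.7 -156.1   14.8] yaw -4.1 F [-12.8   1.2   4.1] w 0.6
shift [ 0.09 -0.03 -0.13] turn [-0.01  0.07 -0.01]
```

View pics/s3.png

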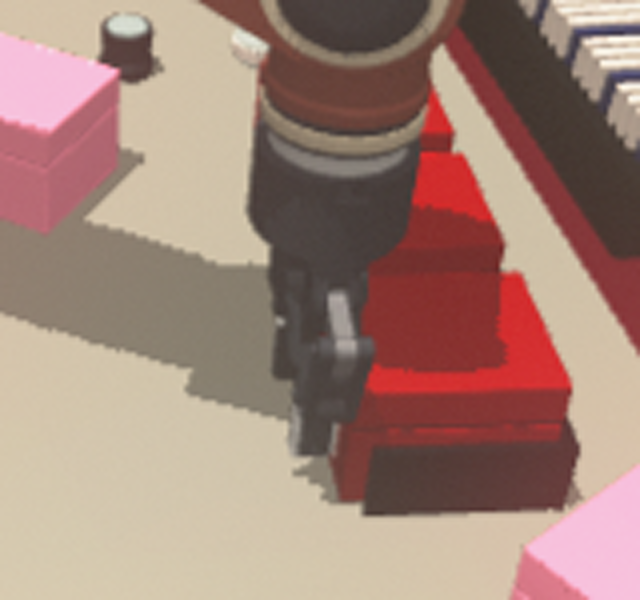

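Force rose to 13 N against the back wall, and in the crop the box sits in the bay with about 10 mm showing in front of the wall (335–365, 480). I'll back off and check.

Request:
jog_arm:
  targets:
    - [[-0.3, 0, 0], [0, 0, 0], 60]
    - [[-1, 0, 0], [0, 0, 0], 60]
    - [[-2, 0, -1.5], [0, 0, 0], 60]
    - [[-2, 0, -4], [0, 0, 0], 60]
    - [[-4, -2, -6], [0, 0, 0], 60]
    - [[-5, -4.5, -6], [0, 0, 0], 60]
    - [[-5, -6, -6], [0, 0, 0], 60]
    - [[-5, -6, -6], [0, 0, 0], 60]

```text
time: 12.32
tool_pos: [0.498, 0.0052, 0.1677]
tool_rot: [-0.0, 0.999, -0.034, 0.002]
contact_force: [-0.5, 0.5, 0.4]
gripper_width: 0.598
grasp_force: 0.0
```

```bash
python3 -c "
from h import *
print(state()['tool_pos'])
im,d=grab_frame('top'); cv2.imwrite('pics/t3.png',cv2.resize(im[100:250,210:470],None,fx=3,fy=3,interpolation=2)[:,:,::-1])
for r in rects(im,d): print(*r, loc(*r[2][:2]).round(1) if r[0]=='red' else '')"
```

```text
[0.49802188 0.00515287 0.16766436]
red [378. 143.] [ 673.2 -162.2  106.2   90.2   -4.2] 0.075 [-0.1 -2.2]
red [338. 139.] [680.2 -50.4 106.4  89.7  -4.5] 0.075 [ -1.2 109.8]
red [298. 136.] [688.7  58.9 105.   89.2  -4.1] 0.075 [ -0.5 219.4]
pink [273. 207.] [492.6 123.5 113.3  33.   -9. ] 0.075 
pink [437. 125.] [ 728.  -324.6  108.5   91.   -59.3] 0.075
```

View pics/t3.png

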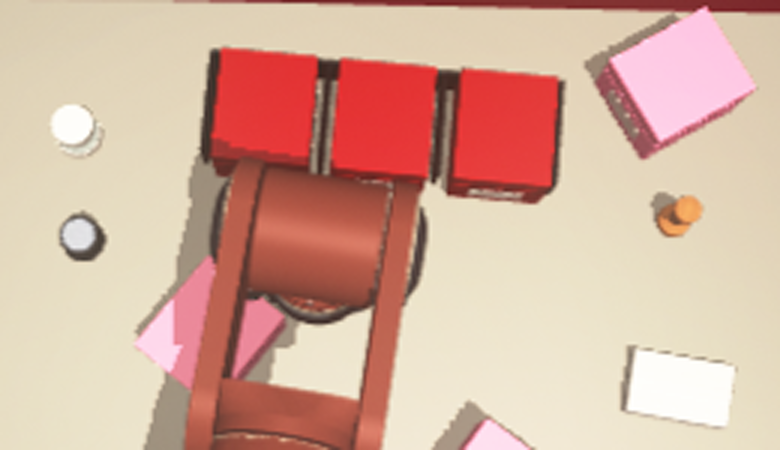

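The top view shows three boxes in line. The stray is at (505,130) in the crop, at (-0.1, -2.2) mm and 0.1° from the goal. The jar, loupe, handstamp and tin are where they were. The gripper is clear at 168 mm.

```bash
python3 -c "
from plant import *
print(job_done())"
```

```text
the job is handed in; nothing more can be done
None
```

I pushed the red stray box into the empty bay until it met the back wall and handed the job in. My last camera check put it about 2 mm sideways and 0.1° from the goal, with the other boxes and loose things unmoved; the hand-in gave no verdict.

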